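Switch the solar charge box from the lantern to the torch

TASK

The lantern is full: on the white solar charge box, push the yellow lever over so that it snaps to off (towards the red strip), and only then push the grey lever over so that it snaps to on (towards the green strip); the two must never be on together. Push the levers with the fingertips, without gripping them or forcing them against their stops, and leave the blue lever, the jar, the torch and the mug as they are.

Things in the scene. Friction and masses are not known exactly. Their poses are not given: they have to be found in the camera images.
- charge_box: White box fixed to the bench, 180 (its x) by 270 (y) by 50 mm high; origin at the centre of its underside; yaw up to 0.5 rad either way. On top a red strip along its -x edge (off side, facing the robot) and a green strip along its +x edge (on side). Three toggle switches stand on it in a row at its y = -80, 0, +80 mm, in any order. All levers swing along the box's x.
- yellow_lever (a joint): Lever with a yellow ball knob. 0 rad = off, leaning 0.5 rad from upright to the red strip (box -x); 0.5 = upright; 1.0 = on, leaning 0.5 rad to the green strip (box +x). Stable only at the two ends: a spring snaps it to the nearer end, so push it past upright, with about 3 N at the knob to start it and less towards the middle. It starts on.
- grey_lever (a joint): Lever with a grey ball knob, on a grey block (the torch's line). Same build, values and directions as the yellow one. It starts off.
- blue_lever (a joint): Lever with a blue ball knob, on a blue block. Same build; starts off and is to be left so.
- yellow_switch: Yellow block under the yellow lever, 52 (x) by 34 (y) by 12 mm high, fixed on the box top; origin at the centre of its underside, 50 mm above the bench; axes as the box's. The hinge lies along y, 12 mm above this origin. Lever: stem 8.4 mm thick, knob 24 mm in diameter, its centre 54 mm from the hinge: at either end 26 mm to the side and 59 mm above this origin, upright 66 mm above it.
- grey_switch: Grey block under the grey lever, same as the yellow one.
- blue_switch: Blue block under the blue lever, same as the yellow one.
- yellow_knob (a point): Centre of the yellow ball knob, 24 mm in diameter; moves with the lever.
- grey_knob (a point): Centre of the grey ball knob, 24 mm in diameter; moves with the lever.
- blue_knob (a point): Centre of the blue ball knob, 24 mm in diameter; moves with the lever.
- jar: Green glass jar with a steel cap, 72 mm in diameter, 105 mm high, standing loose beside the box on its +y side; origin at the centre of its underside.
- torch: Grey torch standing loose on its head beside the box on its -y side, 48 mm in diameter at the foot, 118 mm high; origin at the centre of its underside.
- mug: Steel mug, 76 mm in diameter, 80 mm high, with a handle, standing loose beyond the box's green edge; origin at the centre of its underside.

How it is judged:
By the outcome, as a careful person would: the job done as asked, in the order asked, and still so for the second after the job is handed in, with the robot touching nothing.
It also fails if it takes over 42 s, if anything falls off the work surface, if the arm or the gripper's body presses on something with over 40 N, if the wrist force passes 120 N, or if a joint passes its speed limit or range.

ROBOT

A 6-joint arm with a two-finger parallel gripper is mounted at the origin on the work surface. World frame = base frame: x ahead of the robot, y to its left, z up, the work surface at z = 0. Lengths are in m, angles in degrees, forces in N, time in s.
With the tool pointing down it reaches from about 0.3 to 0.75 m from the base axis. Payload 8.5 kg.
Tool frame: the origin (TCP) lies midway between the tips of the shut fingers; the grasp point (between the pads) lies 19 mm behind it (env.tcp_to_grasp is the z of the grasp point in the tool frame, in m); z points along the fingers, y is the line along which they close (so a half turn about z gives the same grasp; the last joint's range is limited). The gripper opens to 85 mm and grips with 20 to 120 N. Pads are 22 mm wide; open, the fingers measure 114 mm over their backs; the gripper's body (76 mm by 85 mm) begins 54 mm behind the grasp point. The pads swing forward as they close: fully open they stand 13 mm farther back than shut.
Start: joints at [52.81, 21.807, 74.336, -0, 83.858, -12.336], TCP at [0.231, 0.499, 0.231] pointing down, gripper open.
Joint ranges: [-178.18, 178.18], [-50.72, 133.34], [12.68, 142.11], [-81.47, 261.47], [9.98, 163.14], [-165.26, 165.26]. Speed limits (degrees/s): [136.94, 136.94, 180, 180, 180, 180].

INTERFACE

Orientations are given as a 3x3 rotation matrix whose columns are the frame's x, y, z axes.
In Python, from rig import env, imaging, job, models gives the robot as it stands. The module is installed in compiled form; this text tells all that it offers.
- The arm moves only by the tool jog_arm, never from a script. Its argument "plan" is text: rows parted by semicolons, each of 7 numbers parted by spaces: the turn, a rotation vector about the tool's x, y, z in degrees, then the shift along the tool's x, y, z in cm, then the closure in counts, from 0 (fully open) to 255 (shut). In form: rx ry rz x y z claw; .... A call has 1 to 10 rows; each row shifts and turns the commanded pose from where the row before left it, along the tool's axes as they then stand; what a row does not reach is not made up. A row lasts 1/12 s, in which the tool goes at most 41.7 mm and 7.16 degrees, less where a joint would pass 70% of its speed; a pose out of reach is approached as far as the arm can. A call with a gripper value outside its range is refused whole. The fingers move at their own pace and stop on an object; "grip_force" is the grip in N (left out, the last holds). Time passes only in rows, so rows that do not move let the fingers close. It gives the time, the measured TCP pose, the force, the opening and the grip force at its end, in the units of the state.
- env.observe(): the state, without advancing time (a new reading comes with each control period).
- imaging.get_image(name): name is "scene" or "top"; returns a dict with "pixels" (480x640x3 uint8, red, green, blue), "depth" (480x640 float32, m along the optical axis (not along the pixel's ray), 0 where there is no reading), "fov_y" (degrees; the focal length in pixels is half the picture's height over the tangent of half this angle, whatever the lens; pixels are square), "cx", "cy" (the principal point, pixels), "world_from_camera" (4x4, takes a point from camera to world coordinates). Camera axes: x right, y down, z forward; pixel columns grow to the right and rows downward; lengths in m; the calibration is good to about 2 mm. A picture is of the moment at which its call begins.
- job.close_job(): hands the job in; it is judged then, once.
Trained networks look in the newest picture that a camera, given by its name, has taken for a name from the list of things; names that differ only in an ending like _2 or _b are one class to them, and where a whole thing is asked for, a point or a joint stands for the part that bears it (a point fixed in the world has none). Each returns a list of dicts, best first, with "confidence" (0 to 1); they miss things now and then, are a little off and sometimes report something else, mostly with a low value. They report only what shows in the picture. A call takes as long as a camera call.
- models.outline_of(camera, query): "region" (480x640 bool, what is visible of it) and "bbox" ([centre column, centre row, width, height] in pixels, round what is visible of it).
- models.tip_of(camera, query): "at" ([column, row] in pixels: a listed point, or the origin of a listed thing).
The state is a dict: "time_s": time; "q": joint angles; "qvel": joint speeds; "joint_efforts": joint torques, N m; "position": TCP position; "tool_rot": TCP orientation; "ft_force": force on the tool from outside, world axes, zero at the start; "wrist_torque": the same for the moment, N m; "grip_width": finger opening in m; "gripper_force": force on a finger pad.
Only numpy, scipy, OpenCV 4.12 (cv2) and the standard library are available. Lean on these libraries where they do the work, as an engineer would, in place of code of your own. Each camera call takes 0.05 s, during which the arm holds its last target. There are 200 camera calls.

## Working session

There is one attempt and no reset: what is moved stays moved. The work goes in short steps, Python scripts to look and compute and a tool call to move; the robot and the scene stay as the last step left them, time stands still between calls to the robot, and variables do not carry over. Pictures are saved under pics/ and viewed, at most 10 in all, crops included, and the job is handed in when it is done.

Besides the shell and the picture viewer there is one more tool, called after ">>>" as a command line: name --argument value ..., lists and objects as JSON in quotes. jog_arm: Moves the arm, as the interface text tells. Its arguments: {"type":"object","properties":{"plan":{"type":"string"},"grip_force":{"type":"number"}},"required":["plan"]}

```bash
mkdir -p pics; cat > h.py <<'E'
import numpy as np, cv2
from rig import env, imaging, job, models
def ray(im,c,r):
    f=240/np.tan(np.radians(im["fov_y"])/2)
    return np.array([(c-im["cx"])/f,(r-im["cy"])/f,1.])
def w(im,p): T=im["world_from_camera"]; return T[:3,:3]@p+T[:3,3]
def at_z(im,c,r,z):
    o=w(im,np.zeros(3)); d=w(im,ray(im,c,r))-o
    return o+d*(z-o[2])/d[2]
def cloud(im,m):
    rr,cc=np.nonzero(m&(im["depth"]>0)); f=240/np.tan(np.radians(im["fov_y"])/2); d=im["depth"][rr,cc]
    P=np.stack([(cc-im["cx"])/f*d,(rr-im["cy"])/f*d,d],1); T=im["world_from_camera"]
    return P@T[:3,:3].T+T[:3,3]
def save(im,n): cv2.imwrite("pics/"+n,im["pixels"][:,:,::-1])
E
python3 - <<'E'
from h import *
np.set_printoptions(precision=4,suppress=True)
s=env.observe(); print(s["position"],s["tool_rot"],s["ft_force"],s["grip_width"],env.tcp_to_grasp)
for cam in("top","scene"):
    im=imaging.get_image(cam); save(im,cam+"0.png")
    print(cam,w(im,np.zeros(3)))
    for n in("yellow_knob","grey_knob","blue_knob"):
        for t in models.tip_of(cam,n)[:2]: print(n,t["confidence"],t["at"],at_z(im,*t["at"],.109))
    for n in("yellow_switch","grey_switch","blue_switch","jar","torch","mug","charge_box"):
        for t in models.tip_of(cam,n)[:1]: print(n,t["confidence"],t["at"],at_z(im,*t["at"],.05 if "sw" in n else 0))
        for t in models.outline_of(cam,n)[:1]:
            P=cloud(im,t["region"]); print("   outl",t["confidence"],t["bbox"],np.median(P,0),P[:,2].max())
E
```

```text
[0.231  0.4988 0.2307] [[-0.9074  0.4203 -0.0009]
 [ 0.4203  0.9074 -0.0012]
 [ 0.0004 -0.0015 -1.    ]] [-0.9706 -0.1381  0.4958] 0.08547366608873344 -0.0187
top [0.4644 0.0588 0.9104]
yellow_knob 0.45 [356.5, 237.2] [0.6293 0.0147 0.109 ]
grey_knob 0.53 [274.1, 290.5] [0.5341 0.1588 0.109 ]
blue_knob 0.74 [324.2, 278.3] [0.5559 0.0716 0.109 ]
blue_knob 0.48 [280.9, 279.2] [0.5539 0.1474 0.109 ]
yellow_switch 0.97 [359.2, 259.3] [0.5989 0.0067 0.05  ]
   outl 0.77 [359.8, 253.4, 24.9, 39.8] [0.6034 0.009  0.0635] 0.12324490516859998
grey_switch 0.81 [281.0, 278.5] [0.5618 0.1538 0.05  ]
   outl 0.77 [279.9, 281.1, 22.1, 30.7] [0.5575 0.1561 0.064 ] 0.12281081148294926
blue_switch 0.79 [317.6, 269.3] [0.5796 0.0851 0.05  ]
   outl 0.6 [318.8, 271.3, 25.5, 28.8] [0.576  0.0822 0.0642] 0.123357072461179
jar 0.63 [211.1, 317.6] [0.4897 0.2952 0.    ]
   outl 0.87 [200.3, 318.0, 46.3, 41.4] [0.4845 0.2894 0.104 ] 0.10931085925700612
torch 0.61 [428.1, 269.0] [ 0.5878 -0.1325  0.    ]
   outl 0.76 [436.3, 264.2, 34.6, 28.0] [ 0.5852 -0.1241  0.0725] 0.12123128452157872
mug 0.96 [295.0, 17
[... 689 characters left out ...]
0.0627] 0.1228409402071644
blue_switch 0.94 [322.2, 226.3] [0.5813 0.0823 0.05  ]
   outl 0.56 [324.4, 214.2, 21.2, 38.5] [0.5777 0.0805 0.0624] 0.12376106881099846
jar 0.58 [417.4, 210.7] [0.4868 0.302  0.    ]
   outl 0.81 [419.9, 196.0, 36.1, 56.0] [0.5131 0.2977 0.0751] 0.10858006835630718
torch 0.75 [224.0, 248.3] [ 0.5967 -0.1323  0.    ]
   outl 0.73 [224.4, 230.8, 21.9, 53.3] [ 0.6055 -0.1288  0.0542] 0.12112011532259415
mug 0.84 [351.2, 320.9] [0.7883 0.1369 0.    ]
   outl 0.71 [357.2, 312.1, 52.5, 56.5] [0.7801 0.1378 0.045 ] 0.08315073941568962
charge_box 0.62 [322.6, 243.2] [0.5847 0.0827 0.    ]
   outl 0.55 [324.8, 238.4, 146.7, 93.9] [0.623  0.079  0.0484] 0.11931952778655097
```

```bash
python3 - <<'E'
from h import *
np.set_printoptions(precision=4,suppress=True)
for cam in("top","scene"):
    im=imaging.get_image(cam)
    P=cloud(im,np.ones((480,640),bool))
    for n,c in dict(y=(.625,.013),b=(.553,.074),g=(.537,.157)).items():
        k=P[(np.hypot(*(P[:,:2]-c).T)<.03)&(P[:,2]>.1)]
        from scipy.optimize import least_squares
        f=least_squares(lambda v:np.linalg.norm(k-v,axis=1)-.012,[*c,.109],loss="soft_l1",f_scale=.001)
        print(cam,n,len(k),f.x,f.cost,k.max(0),k.min(0))
    # box top
    b=P[(abs(P[:,2]-.05)<.004)&(np.hypot(*(P[:,:2]-[.578,.083]).T)<.17)]
    (c,s,a)=cv2.minAreaRect((b[:,:2]*1000).astype(np.float32)); print("box",c,s,a,np.median(b,0))
im=imaging.get_image("top"); cv2.imwrite("pics/t1.png",cv2.resize(im["pixels"][120:370,170:470,::-1],None,fx=2.4,fy=2.4))
E
```

```text
top y 142 [0.6243 0.0122 0.1091] 4.219959566847203e-05 [0.6346 0.023  0.1225] [0.6128 0.0015 0.1078]
top b 150 [0.554  0.0767 0.1093] 3.842140977515679e-05 [0.5648 0.0877 0.1227] [0.542  0.0649 0.1076]
top g 150 [0.5343 0.1542 0.1092] 4.574311600865661e-05 [0.5455 0.166  0.1233] [0.5226 0.1426 0.1078]
box (578.865478515625, 83.10282897949219) (179.23789978027344, 268.8243408203125) 14.4824857711792 [0.5732 0.0848 0.0501]
scene y 109 [0.6265 0.0124 0.1077] 5.585815363026252e-05 [0.6398 0.024  0.1223] [0.6194 0.0025 0.1031]
scene b 104 [0.5558 0.0766 0.1082] 7.043061885380729e-05 [0.5707 0.0868 0.1214] [0.5507 0.0659 0.1005]
scene g 102 [0.5364 0.1541 0.1084] 6.0648302399132806e-05 [0.5503 0.1648 0.1215] [0.5281 0.1436 0.1016]
box (582.79248046875, 83.28978729248047) (181.2119903564453, 267.9805603027344) 14.363495826721191 [0.6008 0.0794 0.0492]
```

View pics/t1.png

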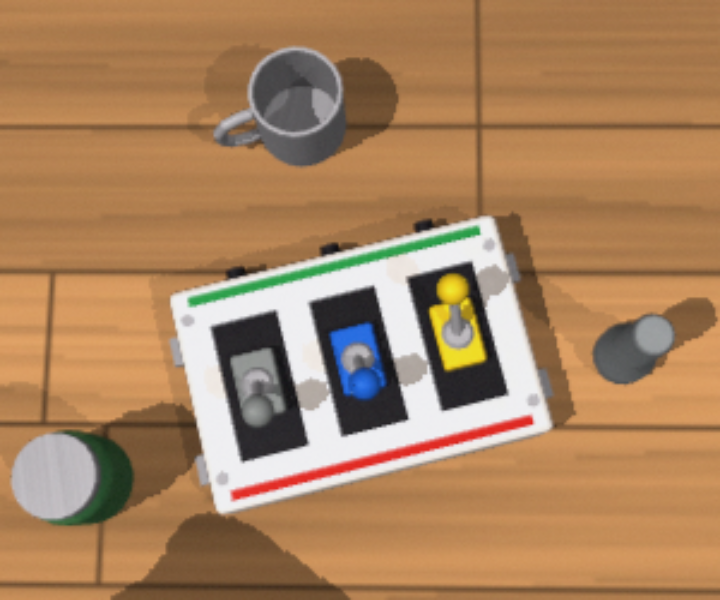

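View pics/scene0.png

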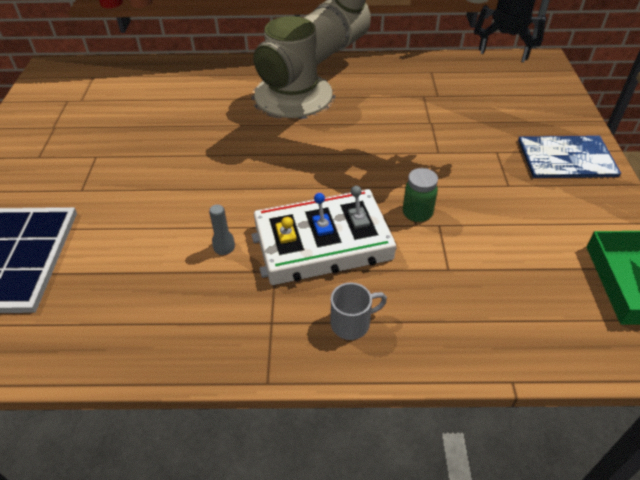

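Top view: the yellow knob at crop (452,288) leans to the green strip. Blue (364,380) and grey (258,408) lean to red. The box yaw is about 14.4°, and the fits agree with the given sizes. Now I'll turn the tool to the box axes, shut the fingers and travel high.

>>> jog_arm --plan "0 0 -6.55 0 0 0 255;0 0 -6.55 0 0 0 255;0 0 -6.55 0 0 0 255;0 0 -6.55 0 0 0 255;0 0 -6.55 0 0 0 255;0 0 -6.55 0 0 0 255;0 0 0 -1.8 -3.5 0 255;0 0 0 -1.8 -3.5 0 255;0 0 0 -1.8 -3.5 0 255;0 0 0 -1.8 -3.5 0 255" --grip_force 20

```text
time_s: 2.78
position: [0.3365, 0.3801, 0.2314]
tool_rot: [[-0.968, -0.25, 0.0], [-0.25, 0.968, 0.0], [-0.0, 0.0, -1.0]]
ft_force: [0.4, 0.8, 0.7]
grip_width: 0.0001
gripper_force: 0.0
```

>>> jog_arm --plan "0 0 0 -1.8 -3.5 0 255;0 0 0 -1.8 -3.5 0 255;0 0 0 -1.8 -3.5 0 255;0 0 0 -1.8 -3.5 0 255;0 0 0 -1.8 -3.5 0 255;0 0 0 -1.8 -3.5 0 255;0 0 0 -1.8 -3.5 0 255;0 0 0 -1.8 -3.5 0 255;0 0 0 -1.8 -3.5 0 255;0 0 0 -1.8 -3.5 0 255"

```text
time_s: 3.62
position: [0.5984, 0.0856, 0.2314]
tool_rot: [[-0.968, -0.249, 0.0], [-0.249, 0.968, 0.0], [-0.0, 0.0, -1.0]]
ft_force: [0.4, 0.7, -0.2]
grip_width: -0.0002
gripper_force: 0.0
```

```bash
cat >> h.py <<'E'
np.set_printoptions(precision=4,suppress=True)
u=np.array([.9686,.2487]);v=np.array([-.2487,.9686]);C=np.array([.580,.083])
def rel(k):
    s=env.observe();p=s["position"];d=p[:2]-(C+k*v)
    print("t",s["time_s"],"pos",p,"u,v mm",d@u*1e3,d@v*1e3,"F",s["ft_force"],"w",s["grip_width"]);R=s["tool_rot"];print("toolx yaw vs box",np.degrees(np.arctan2(-R[1,0],-R[0,0]))-14.4, "tilt",R[2])
E
python3 -c "
from h import *
rel(-.08)"
```

```text
t 3.6167 pos [0.5984 0.0856 0.2314] u,v mm 18.52473539901859 77.96957357526222 F [ 0.4208  0.7471 -0.1796] w -0.00024597176057932244
toolx yaw vs box 0.03266457403053025 tilt [-0.0001  0.     -1.    ]
```

>>> jog_arm --plan "0 0 0 -2.2 -2.6 0 255;0 0 0 -2.2 -2.6 0 255;0 0 0 0 -2.6 0 255;0 0 0 0 0 0 255;0 0 0 0 0 2.5 255;0 0 0 0 0 2.5 255;0 0 0 0 0 2.5 255;0 0 0 0 0 0 255"

```text
time_s: 4.28
position: [0.6572, 0.0234, 0.1513]
tool_rot: [[-0.968, -0.25, -0.009], [-0.25, 0.968, 0.001], [0.009, 0.004, -1.0]]
ft_force: [0.5, -0.7, -1.3]
grip_width: 0.0004
gripper_force: 0.0
```

```bash
python3 -c "
from h import *
rel(-.08)
im=imaging.get_image('scene'); cv2.imwrite('pics/s1.png',cv2.resize(im['pixels'][110:340,190:450,::-1],None,fx=2.5,fy=2.5))"
```

```text
t 4.2833 pos [0.6572 0.0234 0.1513] u,v mm 59.92602210034187 3.127531178666239 F [ 0.486  -0.704  -1.2887] w 0.00036935961498204997
toolx yaw vs box 0.05226694322735881 tilt [ 0.0085  0.0036 -1.    ]
```

View pics/s1.png

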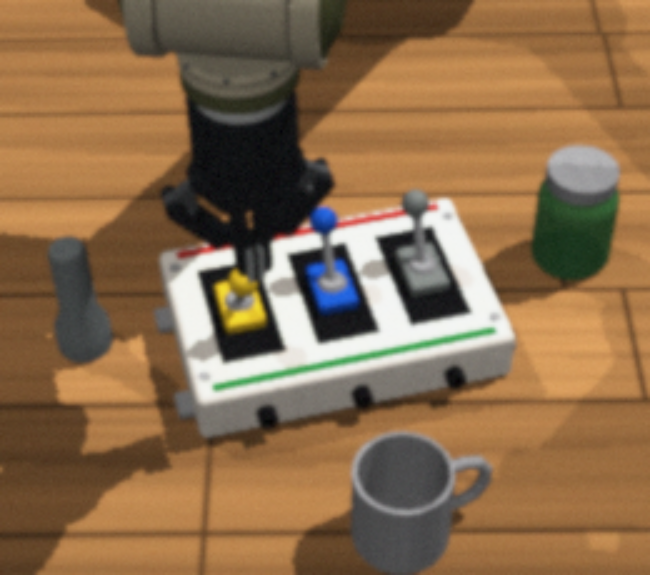

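Fingertips at crop (258,278), just above and towards +y of the yellow knob at (243,284). I'll check this against the projected TCP, and let the arm settle.

>>> jog_arm --plan "0 0 0 0 0 0 255;0 0 0 0 0 0 255;0 0 0 0 0 0 255"

```text
time_s: 4.58
position: [0.6601, 0.0229, 0.1583]
tool_rot: [[-0.968, -0.25, 0.003], [-0.25, 0.968, -0.0], [-0.003, -0.001, -1.0]]
ft_force: [0.2, -0.2, 0.1]
grip_width: -0.0001
gripper_force: 0.0
```

```bash
python3 -c "
from h import *
rel(-.08)
im=imaging.get_image('scene')
T=np.linalg.inv(im['world_from_camera']);f=240/np.tan(np.radians(im['fov_y'])/2)
for q in (env.observe()['position'],[.625,.012,.109]):
  p=T[:3,:3]@q+T[:3,3]; a=p[:2]/p[2]*f+[im['cx'],im['cy']]; print(a,(a-[190,110])*2.5)
P=cloud(im,np.ones((480,640),bool)); d=P[:,:2]-(C-.08*v); k=P[(abs(d@v-.003)<.03)&(P[:,2]>.13)&(P[:,2]<.2)]
for z in (.15,.16,.17,.18):
  m=k[abs(k[:,2]-z)<.005]; e=(m[:,:2]-(C-.08*v)); print(z,len(m),np.percentile(e@u*1e3,[5,50,95]) if len(m) else '',np.percentile(e@v*1e3,[5,95]) if len(m) else '')
"
```

```text
t 4.5833 pos [0.6601 0.0229 0.1583] u,v mm 62.66857139430132 1.892288507790594 F [ 0.2011 -0.1594  0.0536] w -5.943911650889067e-05
toolx yaw vs box 0.056256532440061235 tilt [-0.003  -0.0012 -1.    ]
[290.5387 217.2121] [251.3467 268.0303]
[286.9031 222.0417] [242.2576 280.1044]
0.15 0  
0.16 18 [68.8468 73.416  75.0108] [-7.9957  8.7158]
0.17 58 [67.9162 71.5408 76.0669] [-9.7285 14.8332]
0.18 56 [61.0151 71.7813 76.2443] [-10.9415  14.1984]
```

Finger geometry agrees: front face at u = 73 mm, so the half width is about 11 mm. Descending beside the knob.

>>> jog_arm --plan "0 0 0 0 -0.2 1.2 255;0 0 0 0 0 1.2 255;0 0 0 0 0 1.2 255;0 0 0 0 0 1.2 255;0 0 0 0 0 1.1 255;0 0 0 0 0 0 255;0 0 0 0 0 0 255;0 0 0 0 0 0 255;0 0 0 0 0 0 255"

```text
time_s: 5.38
position: [0.6605, 0.0208, 0.0984]
tool_rot: [[-0.968, -0.249, 0.002], [-0.249, 0.968, -0.0], [-0.002, -0.001, -1.0]]
ft_force: [0.7, 0.7, 0.9]
grip_width: -0.0001
gripper_force: 0.0
```

```bash
python3 -c "
from h import *
rel(-.08)"
```

```text
t 5.3833 pos [0.6605 0.0208 0.0984] u,v mm 62.46752772597256 -0.20651107580181136 F [0.6808 0.6932 0.8612] w -0.00013029714327856168
toolx yaw vs box 0.04511756394634148 tilt [-0.0016 -0.0007 -1.    ]
```

>>> jog_arm --plan "0 0 0 0.6 0 0 255;0 0 0 0.6 0 0 255;0 0 0 0.5 0 0 255;0 0 0 0.5 0 0 255;0 0 0 0.5 0 0 255;0 0 0 0.5 0 0 255;0 0 0 0.4 0 0 255;0 0 0 0.4 0 0 255"

```text
time_s: 6.05
position: [0.6204, 0.0108, 0.0973]
tool_rot: [[-0.968, -0.249, -0.001], [-0.249, 0.968, 0.0], [0.001, 0.0, -1.0]]
ft_force: [-0.6, 0.2, 0.3]
grip_width: -0.0004
gripper_force: 0.0
```

>>> jog_arm --plan "0 0 0 0.3 0 0 255;0 0 0 0.2 0 0 255;0 0 0 0 0 0 255;0 0 0 0 0 0 255;0 0 0 0 0 0 255"

```text
time_s: 6.47
position: [0.6164, 0.0097, 0.0972]
tool_rot: [[-0.968, -0.249, -0.0], [-0.249, 0.968, 0.0], [0.0, 0.0, -1.0]]
ft_force: [0.4, 0.5, -0.3]
grip_width: 0.0002
gripper_force: 0.0
```

```bash
python3 -c "
from h import *
rel(-.08)
im=imaging.get_image('scene'); cv2.imwrite('pics/s2.png',cv2.resize(im['pixels'][110:340,190:450,::-1],None,fx=2.5,fy=2.5))"
```

```text
t 6.4667 pos [0.6164 0.0097 0.0972] u,v mm 17.069633302513015 -0.051607584241937066 F [ 0.4146  0.52   -0.2655] w 0.0001687094914327738
toolx yaw vs box 0.046715463951672476 tilt [ 0.0003  0.0001 -1.    ]
```

View pics/s2.png

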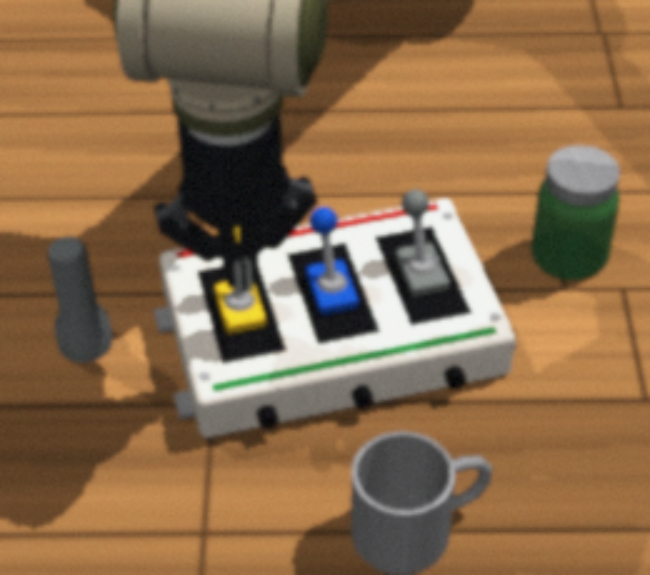

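Yellow knob no longer shows on the green side at crop (240,300), and the contact force is near zero, so it has snapped over. Backing off and rising.

>>> jog_arm --plan "0 0 0 -0.5 0 0 255;0 0 0 -0.5 0 0 255;0 0 0 0 0 0 255;0 0 0 0 0 -2 255;0 0 0 0 0 -2 255;0 0 0 0 0 -2 255;0 0 0 0 0 -2 255;0 0 0 0 0 0 255;0 0 0 1.8 3.2 0 255;0 0 0 1.8 3.2 0 255"

```text
time_s: 7.35
position: [0.575, 0.0648, 0.1763]
tool_rot: [[-0.969, -0.247, -0.0], [-0.247, 0.969, 0.0], [0.0, 0.0, -1.0]]
ft_force: [-0.3, 0.1, 0.1]
grip_width: 0.0003
gripper_force: 0.0
```

>>> jog_arm --plan "0 0 0 1.8 3.2 0 255;0 0 0 1.8 3.2 0 255;0 0 0 1.7 3.2 0 255;0 0 0 0 0 0 255;0 0 0 0 0 0 255;0 0 0 0 0 0 255;0 0 0 0 0 0 255"

```text
time_s: 7.93
position: [0.5008, 0.1442, 0.177]
tool_rot: [[-0.969, -0.249, -0.0], [-0.249, 0.969, -0.0], [0.0, -0.0, -1.0]]
ft_force: [0.8, -0.4, 0.0]
grip_width: -0.0
gripper_force: 0.0
```

```bash
python3 -c "
from h import *
rel(.08)
for cam in ('scene','top'):
  im=imaging.get_image(cam)
  P=cloud(im,np.ones((480,640),bool))
  for n,c in (('yellow',-.08),('blue',0),('grey',.08)):
    d=P[:,:2]-(C+c*v); k=(abs(d@v)<.02)&(abs(d@u)<.05)&(P[:,2]>.1)&(P[:,2]<.13); print(cam,n,k.sum(),np.median(d[k],0)@u*1e3 if k.any() else '')
im=imaging.get_image('scene'); cv2.imwrite('pics/s3.png',cv2.resize(im['pixels'][110:340,190:450,::-1],None,fx=2.5,fy=2.5))"
```

```text
t 7.9333 pos [0.5008 0.1442 0.177 ] u,v mm -61.52269270339873 -0.9777878659470044 F [ 0.7811 -0.442   0.0126] w -3.6142374204777266e-05
toolx yaw vs box -0.006537902141579011 tilt [ 0.0001 -0.0002 -1.    ]
scene yellow 108 -18.33318026922375
scene blue 105 -18.830702003284166
scene grey 102 -18.480583895185557
top yellow 146 -27.737864525122774
top blue 144 -27.522939693563437
top grey 0
```

View pics/s3.png

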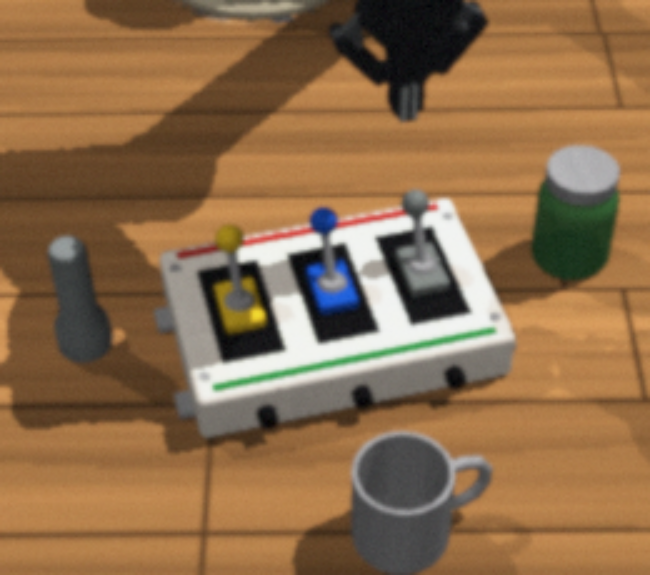

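All three knobs now lean to the red strip: yellow (229,238), blue (323,220), grey (415,203). So yellow is off. I'll descend behind grey on its red side and push toward green.

>>> jog_arm --plan "0 0 0 0 0.1 1.6 255;0 0 0 0 0 1.6 255;0 0 0 0 0 1.6 255;0 0 0 0 0 1.6 255;0 0 0 0 0 1.4 255;0 0 0 0 0 0 255;0 0 0 0 0 0 255;0 0 0 0 0 0 255;0 0 0 0 0 0 255"

```text
time_s: 8.83
position: [0.5004, 0.1458, 0.1002]
tool_rot: [[-0.968, -0.249, 0.002], [-0.249, 0.968, 0.0], [-0.002, -0.0, -1.0]]
ft_force: [-0.2, 1.2, 1.0]
grip_width: -0.0002
gripper_force: 0.0
```

```bash
python3 -c "
from h import *
rel(.08)"
```

```text
t 8.8333 pos [0.5004 0.1458 0.1002] u,v mm -61.50405622735698 0.6179772581043499 F [-0.2472  1.1829  1.0243] w -0.00019335331384759847
toolx yaw vs box 0.03268135342383616 tilt [-0.0018 -0.0003 -1.    ]
```

>>> jog_arm --plan "0 0 0 -0.6 0 0.1 255;0 0 0 -0.6 0 0.1 255;0 0 0 -0.5 0 0 255;0 0 0 -0.5 0 0 255;0 0 0 -0.5 0 0 255;0 0 0 -0.5 0 0 255;0 0 0 -0.4 0 0 255;0 0 0 -0.4 0 0 255"

```text
time_s: 9.5
position: [0.5393, 0.156, 0.0973]
tool_rot: [[-0.968, -0.249, 0.001], [-0.249, 0.968, 0.0], [-0.001, -0.0, -1.0]]
ft_force: [0.6, 0.1, -0.9]
grip_width: -0.0001
gripper_force: 0.0
```

>>> jog_arm --plan "0 0 0 -0.3 0 0 255;0 0 0 -0.2 0 0 255;0 0 0 0 0 0 255;0 0 0 0 0 0 255;0 0 0 0 0 0 255"

```text
time_s: 9.92
position: [0.5432, 0.1571, 0.0973]
tool_rot: [[-0.968, -0.249, -0.0], [-0.249, 0.968, 0.0], [0.0, 0.0, -1.0]]
ft_force: [0.3, -0.1, -0.2]
grip_width: -0.0002
gripper_force: 0.0
```

```bash
cat > k.py <<'E'
from h import *
rel(.08)
for cam in ('scene','top'):
  im=imaging.get_image(cam)
  P=cloud(im,np.ones((480,640),bool))
  for n,c in (('yellow',-.08),('blue',0),('grey',.08)):
    d=P[:,:2]-(C+c*v); k=(abs(d@v)<.02)&(abs(d@u)<.05)&(P[:,2]>.1)&(P[:,2]<.13); print(cam,n,k.sum(),np.percentile(d[k]@u*1e3,[5,50,95]) if k.any() else '')
E
python3 k.py
```

```text
t 9.9167 pos [0.5432 0.1571 0.0973] u,v mm -17.194011503624914 0.9200038170108724 F [ 0.2561 -0.0825 -0.1546] w -0.00019936999555072215
toolx yaw vs box 0.04388097328235929 tilt [ 0.0001  0.     -1.    ]
scene yellow 107 [-29.0852 -18.3882 -12.4402]
scene blue 104 [-29.3619 -18.322  -12.5205]
scene grey 249 [-13.6733  -4.6389  37.5431]
top yellow 145 [-36.5729 -27.6478 -17.9794]
top blue 149 [-36.7647 -27.5616 -17.3676]
top grey 0
```

Grey knob has snapped: force is near zero and the knob surface reaches u = 37 mm. I'll back off, rise and check.

>>> jog_arm --plan "0 0 0 0.5 0 0 255;0 0 0 0.5 0 0 255;0 0 0 0 0 0 255;0 0 0 0 0 -2 255;0 0 0 0 0 -2 255;0 0 0 0 0 -2 255;0 0 0 0 0 -2 255;0 0 0 3 0 -2 255;0 0 0 3 0 -1 255;0 0 0 3 0 0 255"

```text
time_s: 10.85
position: [0.4461, 0.132, 0.2092]
tool_rot: [[-0.968, -0.25, 0.004], [-0.25, 0.968, 0.0], [-0.004, -0.001, -1.0]]
ft_force: [-0.2, -0.9, 1.0]
grip_width: 0.0002
gripper_force: 0.0
```

>>> jog_arm --plan "0 0 0 3 0 0 255;0 0 0 2 0 0 255;0 0 0 0 0 0 255;0 0 0 0 0 0 255;0 0 0 0 0 0 255;0 0 0 0 0 0 255;0 0 0 0 0 0 255;0 0 0 0 0 0 255"

```text
time_s: 11.52
position: [0.3986, 0.1198, 0.2071]
tool_rot: [[-0.968, -0.25, -0.0], [-0.25, 0.968, 0.0], [0.0, 0.0, -1.0]]
ft_force: [-1.4, -0.0, 0.1]
grip_width: 0.0
gripper_force: 0.0
```

```bash
python3 k.py; python3 -c "
from h import *
im=imaging.get_image('scene'); cv2.imwrite('pics/s4.png',cv2.resize(im['pixels'][110:340,190:450,::-1],None,fx=2.5,fy=2.5))"
```

```text
t 11.5167 pos [0.3986 0.1198 0.2071] u,v mm -166.58191486626157 0.7291949181215704 F [-1.3789 -0.0151  0.1084] w 3.198896313366573e-05
toolx yaw vs box 0.05082590763687378 tilt [ 0.0004  0.0001 -1.    ]
scene yellow 106 [-28.0951 -18.553  -12.1852]
scene blue 103 [-26.993  -18.4169 -12.8117]
scene grey 106 [24.382  33.0448 39.1495]
top yellow 146 [-36.5834 -27.9285 -17.7352]
top blue 150 [-36.8209 -27.5046 -17.3989]
top grey 142 [14.6685 23.504  33.5066]
```

View pics/s4.png

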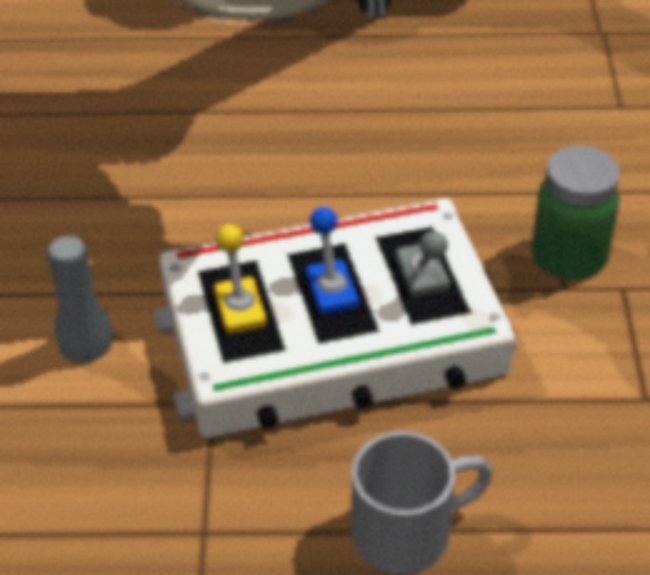

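Yellow (230,237) and blue (323,220) lean to red, and grey (432,243) leans to green. The jar, torch and mug have not moved, and the arm is clear.

```bash
python3 -c "
from rig import job
print(job.close_job())"
```

```text
the job is handed in; nothing more can be done
None
```

The yellow lever was pushed to off first and then the grey lever to on; the last picture shows both snapped over, the blue lever, jar, torch and mug as they were, and the arm clear; the job was handed in at about 12 s.

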